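Swivel the viewing mirror to the flask and hold it

TASK

The small bench camera on the rail looks into the swivel mirror at the other end of the rail; a volumetric flask (round bulb, long thin neck with a white collar on it) stands to one side, among other containers. Take the mirror's upright knob and swivel the mirror until the camera sees the flask's collar in the middle of the mirror, and finish still holding the knob, with the mirror steady there: it springs back if let go. Do not move the flask or the other containers.

Things in the scene. Friction and masses are not known exactly. Their poses are not given: they have to be found in the camera images.
- viewer: the fixture, fixed to the bench: an aluminium rail 290 x 60 x 12 mm with the mirror near one end and a black camera box (46 mm wide, top at 128 mm) at the other. Its origin is on the bench surface, on the mirror's vertical swivel axis; its x axis runs along the rail from the mirror to the camera, z up.
- camera_lens (a point): the camera's lens, 175 mm from the swivel axis along the rail and 105 mm above the bench; it looks straight at the middle of the mirror.
- mirror_centre (a point): the middle of the upright mirror's face (64 mm wide, 84 mm high, in a black frame 70 x 90 mm), on the swivel axis, 105 mm above the bench, so it stays in place as the mirror turns; its x axis is the mirror's normal, pointing out of the reflecting face; z up.
- mirror (a joint): the mirror's swivel about the upright axis, rad: 0 at rest, facing the camera; positive is counter-clockwise seen from above; stops at -1.1 and 1.1. A spring turns it back to 0 with 0.5 N m per rad (about 6 N per rad at the knob).
- knob_grip (a point): the place to grip the mirror's knob: a free-standing upright round black pin 16 mm in diameter on a thin steel lever behind the mirror, 85 mm from the swivel axis, opposite the mirror's face (at rest on the far side from the camera); it swings about the swivel axis with the mirror. The pin rises from the lever (top of the lever 104 mm above the bench) to 153 mm; this point is on its axis, 15 mm below its top, 138 mm above the bench.
- sightline: not a solid thing: the camera's line of sight after it is reflected by the mirror. Its origin is the mirror's centre; its x axis points along the reflected sight line, level, z up. It turns twice as far as the mirror: straight back to the camera at joint 0, and at angle 2 x joint from the rail otherwise. What lies on this line is seen in the middle of the mirror.
- flask_collar (a point): the centre of the white plastic collar (25 mm in diameter, 16 mm high) on the neck of the volumetric flask, on the flask's axis, 105 mm above the bench. The flask is clear glass, 176 mm tall with its white stopper, with a bulb 62 mm in diameter and a neck 15 mm in diameter; it is loose, and stands about 170 to 235 mm from the swivel axis, on either side of the rail, 52 to 116 degrees round from the camera's direction.
- jar: bystander: a squat white plastic jar with a lid, 64 mm in diameter, 75 mm high, standing; origin at the centre of its underside.
- bottle: bystander: a clear glass bottle with a white cap and blank label, 56 mm in diameter, 130 mm high, standing; origin at the centre of its underside.
- beaker: bystander: an open glass beaker, 66 mm in diameter, 85 mm high, standing; origin at the centre of its underside.
Mind the look-alikes: they are no part of the job. What is shaped like the part that bears flask_collar but green or red is not meant.

How it is judged (in metres and radians):
At the end, for the whole second after the job is handed in: The flask's collar lies within 25 mm to either side of the camera's reflected sight line (so it is seen well inside the mirror, near its middle), the fingers press on or grip the knob with more than 0.5 N, and the mirror is steady (under 0.1 rad/s); the flask stands upright (y of flask_collar in the frame of sightline between -0.025 and 0.025 m and x of flask_collar in the frame of sightline above 0.1 m and contact force between the fingers and knob above 0.5 N and velocity of joint mirror between -0.1 and 0.1 rad/s and angle between flask_collar's own z axis and vertical below 0.1 rad); the arm keeps its last pose, push and grip.
It fails at once if the flask is moved more than 12 mm (distance of flask_collar from where it was at the start of the episode above 0.012 m).
It fails at once if the jar is moved more than 15 mm (distance of jar from where it was at the start of the episode above 0.015 m).
It fails at once if the bottle is moved more than 15 mm (distance of bottle from where it was at the start of the episode above 0.015 m).
It fails at once if the beaker is moved more than 15 mm (distance of beaker from where it was at the start of the episode above 0.015 m).
It also fails if it takes over 29 s, if anything falls off the work surface, if the arm or the gripper's body presses on something with over 40 N, if the wrist force passes 120 N, or if a joint passes its speed limit or range.

ROBOT

A 6-joint arm with a two-finger parallel gripper is mounted at the origin on the work surface. World frame = base frame: x ahead of the robot, y to its left, z up, the work surface at z = 0. Lengths are in m, angles in degrees, forces in N, time in s.
With the tool pointing down it reaches from about 0.425 to 0.925 m from the base axis. Payload 12.5 kg.
Tool frame: the origin (TCP) lies midway between the tips of the shut fingers; the grasp point (between the pads) lies 19 mm behind it; z points along the fingers, y is the line along which they close (so a half turn about z gives the same grasp; the last joint's range is limited). The gripper opens to 85 mm and grips with 20 to 120 N. Pads are 22 mm wide; open, the fingers measure 114 mm over their backs; the gripper's body (76 mm by 85 mm) begins 54 mm behind the grasp point. The pads swing forward as they close: fully open they stand 13 mm farther back than shut.
Start: joints at [62.246, 28.126, 89.318, -0, 62.55, -6.05], TCP at [0.231, 0.581, 0.231] pointing down, gripper open.
Joint ranges: [-177.58, 177.58], [-47.91, 125.51], [2.72, 160], [-65.01, 245.01], [3.68, 167.84], [-153.87, 153.87]. Speed limits (degrees/s): [127.2, 127.2, 159.86, 180, 180, 180].

INTERFACE

Orientations are given as [roll, pitch, yaw] about the fixed x, y, z axes, in that order (R = Rz(yaw) Ry(pitch) Rx(roll)).
In Python, from rig import manip, get_image, get_calibration, workorder, finder gives the robot as it stands.
- The arm moves only by the shell command python3 -m handwheel 'ROWS' [OPENING] [FORCE]. ROWS is JSON, a list of rows, each an object of numbers: "tx", "ty", "tz": the shift along the tool's x, y, z each as a share of 20 mm, from -1 to 1; "twist": the turn about the tool's z as a share of 4 degrees, from -1 to 1. In form: [{"tx": .., "ty": .., "tz": .., "twist": ..}, ...]. A call has exactly 10 rows; each row shifts and turns the commanded pose from where the row before left it, along the tool's axes as they then stand; what a row does not reach is not made up. A row lasts 1/12 s, in which the tool goes at most 41.7 mm and 7.16 degrees, less where a joint would pass 70% of its speed; a pose out of reach is approached as far as the arm can. A call with a number of a shift or a turn outside -1 to 1 is refused whole. A call with a gripper value outside its range is refused whole. OPENING is the gripper's target within -1 to 1 (fully open at 1, half-way at 0, shut at -1), set as the call begins (- or left out, the last holds). The fingers move at their own pace and stop on an object; FORCE is the grip in N (left out, the last holds). Time passes only in rows, so rows that do not move let the fingers close, or fill a call up. It gives the time, the measured TCP pose, the force, the opening and the grip force at its end, in the units of the state.
- manip.observe(): the state, without advancing time (a new reading comes with each control period).
- get_image(name): name is "side" or "top"; returns the picture (420x560x3 uint8, red, green, blue); there is no depth.
- get_calibration(name): a dict with "intrinsics" (3x3 intrinsics, pixels), "k1" (the pictures are not rectified: a ray, as slopes to the right and down, at radius r is drawn at 1 + k1 r^2 times it, then the intrinsics apply), "T" (4x4, takes a point from camera to world coordinates). Camera axes: x right, y down, z forward; pixel columns grow to the right and rows downward; lengths in m; the calibration is good to about 2 mm. A picture is of the moment at which its call begins. get_calibration takes no time and is no camera call.
- workorder.job_done(): hands the job in; it is judged then, once.
Trained networks look in the newest picture that a camera, given by its name, has taken for a name from the list of things; names that differ only in an ending like _2 or _b are one class to them, and where a whole thing is asked for, a point or a joint stands for the part that bears it (a point fixed in the world has none). Each returns a list of dicts, best first, with "confidence" (0 to 1); they miss things now and then, are a little off and sometimes report something else, mostly with a low value. They report only what shows in the picture. A call takes as long as a camera call. They do not tell look-alikes from the thing itself.
- finder.recognise(camera, query): "centre" ([column, row] in pixels, amid what is visible of it).
The state is a dict: "clock": time; "joints": joint angles; "joint_velocities": joint speeds; "tau": joint torques, N m; "tcp_pos": TCP position; "ee_rot": TCP orientation; "ft_force": force on the tool from outside, world axes, zero at the start; "ft_torque": the same for the moment, N m; "opening": finger opening in m; "gripper_force": force on a finger pad.
Only numpy, scipy, OpenCV 4.12 (cv2) and the standard library are available. Lean on these libraries where they do the work, as an engineer would, in place of code of your own. Each camera call takes 0.05 s, during which the arm holds its last target. There are 200 camera calls.

## Working session

There is one attempt and no reset: what is moved stays moved. The work goes in short steps, Python scripts to look and compute and a shell command to move; the robot and the scene stay as the last step left them, time stands still between calls to the robot, and variables do not carry over. Pictures are saved under pics/ and viewed, at most 10 in all, crops included, and the job is handed in when it is done.

```bash
mkdir -p pics; cat > h.py <<'E'
import numpy as np, cv2
from rig import manip, get_image, get_calibration, workorder, finder
def ray(cam,px):
    c=get_calibration(cam);K=np.array(c["intrinsics"]);T=np.array(c["T"])
    d=np.array([(px[0]-K[0,2])/K[0,0],(px[1]-K[1,2])/K[1,1]]);u=d.copy()
    for _ in range(20): u=d/(1+c["k1"]*(u@u))
    return T[:3,3],T[:3,:3]@np.array([u[0],u[1],1])
def atz(cam,px,z):
    o,d=ray(cam,px);return o+d*(z-o[2])/d[2]
def proj(cam,p):
    c=get_calibration(cam);K=np.array(c["intrinsics"]);T=np.array(c["T"])
    q=T[:3,:3].T@(np.array(p)-T[:3,3]);u=q[:2]/q[2];u=u*(1+c["k1"]*(u@u))
    return K[:2,:2]@u+K[:2,2]
def tri(a,pa,b,pb):
    o1,d1=ray(a,pa);o2,d2=ray(b,pb)
    s=np.linalg.lstsq(np.c_[d1,-d2],o2-o1,rcond=None)[0]
    x,y=o1+d1*s[0],o2+d2*s[1];return (x+y)/2,np.linalg.norm(x-y)
def save(cam,n):
    im=get_image(cam)[:,:,::-1];cv2.imwrite(f"pics/{n}.png",im);return im
E
python3 - <<'E'
from h import *
np.set_printoptions(precision=3,suppress=True)
for c in("top","side"):
    save(c,c+"0");print(c,np.array(get_calibration(c)["T"])[:3,3])
    for q in("flask_collar","knob_grip","camera_lens","mirror_centre","viewer","jar","bottle","beaker"):
        print(q,[(np.round(r["centre"]).tolist(),round(r["confidence"],2)) for r in finder.recognise(c,q)[:4]])
E
```

```text
top [0.343 0.068 1.304]
flask_collar [([138.0, 245.0], 0.85), ([192.0, 277.0], 0.73), ([177.0, 242.0], 0.58), ([259.0, 224.0], 0.26)]
knob_grip [([260.0, 224.0], 0.7)]
camera_lens [([264.0, 184.0], 0.96)]
mirror_centre [([256.0, 227.0], 0.64)]
viewer [([261.0, 186.0], 0.97)]
jar [([198.0, 185.0], 0.75), ([256.0, 224.0], 0.37), ([328.0, 190.0], 0.21)]
bottle [([332.0, 248.0], 0.68), ([264.0, 187.0], 0.52)]
beaker [([328.0, 189.0], 0.6)]
side [ 0.236 -0.66   0.809]
flask_collar [([187.0, 203.0], 0.78), ([198.0, 174.0], 0.77), ([222.0, 187.0], 0.62)]
knob_grip [([260.0, 216.0], 0.95)]
camera_lens [([305.0, 225.0], 0.73)]
mirror_centre [([261.0, 217.0], 0.84)]
viewer [([307.0, 225.0], 0.96)]
jar [([278.0, 185.0], 0.63)]
bottle [([275.0, 292.0], 0.86), ([278.0, 190.0], 0.56)]
beaker [([333.0, 266.0], 0.84)]
```

View pics/top0.png

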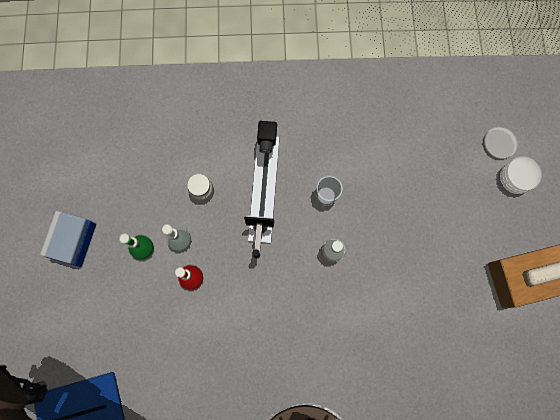

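View pics/side0.png

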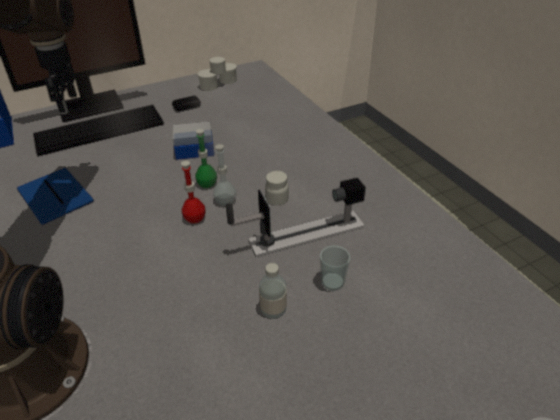

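The top view shows the mirror at about (258,224), the knob at (256,254) and the camera box at (267,130). Three flask-shaped things could be taken for the target: green at (138,245), red at (190,277) and clear at (177,240). In the side view these are (204,170), (192,205) and (224,187). I choose the clear one and check it in a close crop.

```bash
python3 - <<'E'
import cv2,numpy as np
t=cv2.imread("pics/top0.png")[110:290,110:290];s=cv2.imread("pics/side0.png")[130:265,175:310]
cv2.imwrite("pics/crop0.png",np.hstack([cv2.resize(t,(400,400),interpolation=2),cv2.resize(s,(400,400),interpolation=2)]))
E
```

```text
(no output)
```

View pics/crop0.png

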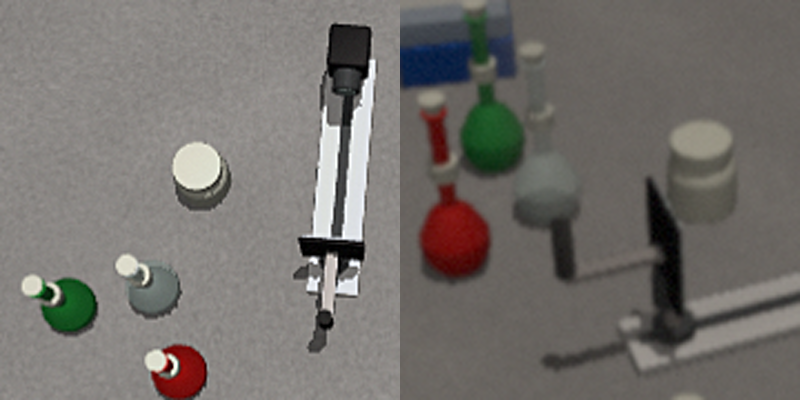

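The crop shows a clear flask with a white stopper and a collar. The collar is near top (174,233) and side (222.6,169), and the knob top is at top (256,253) and side (229,204).

```bash
python3 - <<'E'
from h import *
np.set_printoptions(precision=4,suppress=True)
print("collar",tri("top",(174.4,232.9),"side",(222.6,168.8)), atz("top",(174.4,232.9),.105),atz("side",(222.6,168.8),.105))
print("stopper",atz("top",(167.2,230.2),.174),"bulb",atz("top",(178.9,239.6),.035),atz("side",(224.6,193.1),.035))
k=atz("top",(256.3,253.1),.153);print("knob",k,atz("side",(229,204),.153),tri("top",(256.3,253.1),"side",(229,204)))
b=atz("top",(267.5,131),.128);v=b-k;v[2]=0
print("box",b,"dist",np.linalg.norm(v),"yaw",np.degrees(np.arctan2(v[1],v[0])))
u=v/np.linalg.norm(v);ax=k+.085*u;print("axis",ax,"reproj frame top",proj("top",[*ax[:2],.15]),"frame top side",proj("side",[*ax[:2],.15]))
for c in [atz("top",(174.4,232.9),.105),atz("side",(222.6,168.8),.105)]:
    w=c-ax;a=np.arctan2(w[1],w[0])-np.arctan2(u[1],u[0]);a=(a+np.pi)%(2*np.pi)-np.pi
    j=a/2;th=np.arctan2(-u[1],-u[0])+j;print("range",np.hypot(*w[:2]),"ang",np.degrees(a),"knob tgt",ax[:2]+.085*np.array([np.cos(th),np.sin(th)]))
for n,p,z in(("jar",(198,185),.075),("bottle",(337,245),.13),("beaker",(328,189),.085)):print(n,atz("top",p,z))
# rail end corners in top: check yaw
s=manip.observe();print(s["tcp_pos"],s["ee_rot"],s["opening"],s["clock"])
E
```

```text
collar (array([0.5444, 0.2946, 0.1102]), np.float64(0.0018956060197927401)) [0.5462 0.2954 0.105 ] [0.5457 0.3018 0.105 ]
stopper [0.5413 0.2988 0.174 ] bulb [0.5405 0.2971 0.035 ] [0.5398 0.2894 0.035 ]
knob [0.485  0.0986 0.153 ] [0.4877 0.1036 0.153 ] (array([0.4852, 0.0983, 0.1576]), np.float64(0.001506771299027603))
box [0.7886 0.0634 0.128 ] dist 0.30562778986674854 yaw -6.609057220180414
axis [0.5695 0.0888 0.153 ] reproj frame top [259.5354 216.9807] frame top side [265.3323 197.923 ]
range 0.20790841173053007 ang 103.03144458687555 knob tgt [0.5093 0.0288]
range 0.21426062683355857 ang 102.97667154224223 knob tgt [0.5092 0.0288]
jar [0.6712 0.2424 0.075 ]
bottle [ 0.5004 -0.0901  0.13  ]
beaker [ 0.6473 -0.0823  0.085 ]
[0.2311 0.5807 0.2313] [179.9934   0.001  158.2971] 0.08549771642621853 0.9
```

```bash
python3 -m handwheel '[{"tx":-0.9,"ty":-1,"twist":-0.375},{"tx":-0.9,"ty":-1,"twist":-0.375},{"tx":-0.9,"ty":-1,"twist":-0.375},{"tx":-0.9,"ty":-1,"twist":-0.375},{"tx":-0.9,"ty":-1,"twist":-0.375},{"tx":-0.9,"ty":-1,"twist":-0.375},{"tx":-0.9,"ty":-1,"twist":-0.375},{"tx":-0.9,"ty":-1,"twist":-0.375},{"tx":-0.9,"ty":-1,"twist":-0.375},{"tx":-0.9,"ty":-1,"twist":-0.375}]' 1 40
cat > go.py <<'E'
import sys
from h import *
s=manip.observe();p=np.array(s["tcp_pos"]);y=np.radians(s["ee_rot"][2]);d=np.array([float(a) for a in sys.argv[1:4]])-p
print("clock",s["clock"],"tcp",p.round(4),"rot",np.round(s["ee_rot"],2),"units tx,ty,tz",np.round([(d[0]*np.cos(y)+d[1]*np.sin(y))/.02,(d[0]*np.sin(y)-d[1]*np.cos(y))/.02,-d[2]/.02],2))
E
python3 go.py .485 .0986 .123
```

```text
clock 0.9 tcp [0.2311 0.5807 0.2313] rot [179.99   0.   158.3 ] units tx,ty,tz [-20.71 -17.7    5.42]invalid input
```

```bash
python3 -m handwheel '[{"tx":-0.9,"ty":-1,"tz":0,"twist":-0.375},{"tx":-0.9,"ty":-1,"tz":0,"twist":-0.375},{"tx":-0.9,"ty":-1,"tz":0,"twist":-0.375},{"tx":-0.9,"ty":-1,"tz":0,"twist":-0.375},{"tx":-0.9,"ty":-1,"tz":0,"twist":-0.375},{"tx":-0.9,"ty":-1,"tz":0,"twist":-0.375},{"tx":-0.9,"ty":-1,"tz":0,"twist":-0.375},{"tx":-0.9,"ty":-1,"tz":0,"twist":-0.375},{"tx":-0.9,"ty":-1,"tz":0,"twist":-0.375},{"tx":-0.9,"ty":-1,"tz":0,"twist":-0.375}]' 1 40
python3 go.py .485 .0986 .123
```

```text
clock: 1.73
tcp_pos: [0.3535, 0.3406, 0.2315]
ee_rot: [180.0, 0.0, 173.4]
ft_force: [0.4, -0.2, -0.0]
opening: 0.0852
gripper_force: 0.0
clock 1.7333 tcp [0.3535 0.3406 0.2315] rot [1.7998e+02 2.0000e-02 1.7338e+02] units tx,ty,tz [ -7.92 -11.26   5.43]
```

```bash
python3 -m handwheel '[{"tx":-0.8,"ty":-1,"tz":0,"twist":0},{"tx":-0.8,"ty":-1,"tz":0,"twist":0},{"tx":-0.8,"ty":-1,"tz":0,"twist":0},{"tx":-0.8,"ty":-1,"tz":0,"twist":0},{"tx":-0.8,"ty":-1,"tz":0,"twist":0},{"tx":-0.8,"ty":-1,"tz":0,"twist":0},{"tx":-0.8,"ty":-1,"tz":0,"twist":0},{"tx":-0.8,"ty":-1,"tz":0,"twist":0},{"tx":-0.8,"ty":-1,"tz":0,"twist":0},{"tx":-0.7,"ty":-1,"tz":0,"twist":0}]'
python3 go.py .485 .0986 .123
python3 - <<'E'
from h import *
save("side","side1")
a=cv2.resize(cv2.imread("pics/side1.png")[120:270,160:360],(800,600),interpolation=2);cv2.imwrite("pics/side1c.png",a)
E
```

```text
clock: 2.57
tcp_pos: [0.4874, 0.1234, 0.2314]
ee_rot: [180.0, 0.0, 173.3]
ft_force: [0.2, 0.8, -0.0]
opening: 0.0856
gripper_force: 0.0
clock 2.5667 tcp [0.4874 0.1234 0.2314] rot [1.7999e+02 3.0000e-02 1.7329e+02] units tx,ty,tz [-0.03 -1.25  5.42]
```

View pics/side1c.png

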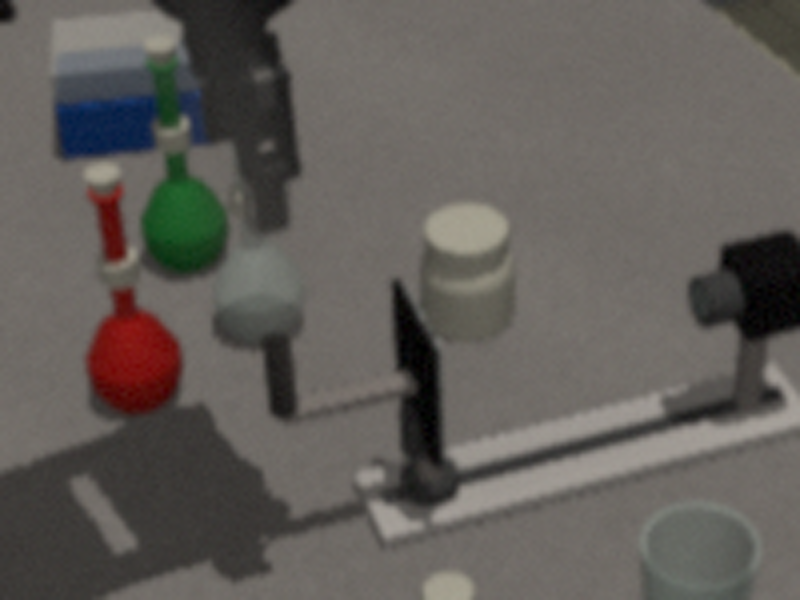

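The gripper is open above and short of the knob, whose top is at (229,204) as measured. Next I centre over it, descend and close.

```bash
python3 -m handwheel '[{"tx":0,"ty":-0.6,"tz":0,"twist":0},{"tx":0,"ty":-0.6,"tz":0,"twist":0},{"tx":0,"ty":0,"tz":0.7,"twist":0},{"tx":0,"ty":0,"tz":0.7,"twist":0},{"tx":0,"ty":0,"tz":0.7,"twist":0},{"tx":0,"ty":0,"tz":0.7,"twist":0},{"tx":0,"ty":0,"tz":0.7,"twist":0},{"tx":0,"ty":0,"tz":0.7,"twist":0},{"tx":0,"ty":0,"tz":0.7,"twist":0},{"tx":0,"ty":0,"tz":0.5,"twist":0}]'
python3 -m handwheel '[{"tx":0,"ty":0,"tz":0,"twist":0},{"tx":0,"ty":0,"tz":0,"twist":0},{"tx":0,"ty":0,"tz":0,"twist":0},{"tx":0,"ty":0,"tz":0,"twist":0},{"tx":0,"ty":0,"tz":0,"twist":0},{"tx":0,"ty":0,"tz":0,"twist":0},{"tx":0,"ty":0,"tz":0,"twist":0},{"tx":0,"ty":0,"tz":0,"twist":0},{"tx":0,"ty":0,"tz":0,"twist":0},{"tx":0,"ty":0,"tz":0,"twist":0}]' -1 40
python3 go.py .485 .0986 .12
```

```text
clock: 3.45
tcp_pos: [0.4829, 0.1007, 0.1225]
ee_rot: [-180.0, -0.1, 173.3]
ft_force: [0.5, -0.2, -0.0]
opening: 0.0854
gripper_force: 0.0
clock: 4.28
tcp_pos: [0.484, 0.1008, 0.1238]
ee_rot: [180.0, 0.0, 173.3]
ft_force: [-2.3, 0.4, 5.4]
opening: 0.015
gripper_force: 38.9
clock 4.2833 tcp [0.484  0.1008 0.1238] rot [1.7999e+02 4.0000e-02 1.7330e+02] units tx,ty,tz [-0.06 -0.11  0.19]
```

```bash
python3 -m handwheel '[{"tx":-0.005,"ty":-0.193,"tz":0,"twist":-0.65},{"tx":-0.005,"ty":-0.193,"tz":0,"twist":-0.65},{"tx":-0.005,"ty":-0.193,"tz":0,"twist":-0.65},{"tx":-0.005,"ty":-0.193,"tz":0,"twist":-0.65},{"tx":-0.005,"ty":-0.193,"tz":0,"twist":-0.65},{"tx":-0.005,"ty":-0.193,"tz":0,"twist":-0.65},{"tx":-0.005,"ty":-0.193,"tz":0,"twist":-0.65},{"tx":-0.005,"ty":-0.193,"tz":0,"twist":-0.65},{"tx":-0.005,"ty":-0.193,"tz":0,"twist":-0.65},{"tx":-0.005,"ty":-0.193,"tz":0,"twist":-0.65}]' -1 40
python3 go.py .5093 .0288 .123
```

```text
clock: 5.12
tcp_pos: [0.4881, 0.0626, 0.1239]
ee_rot: [180.0, 0.0, -160.6]
ft_force: [-2.5, -0.3, 8.2]
opening: 0.0149
gripper_force: 39.0
clock 5.1167 tcp [0.4881 0.0626 0.1239] rot [ 1.7999e+02  2.0000e-02 -1.6059e+02] units tx,ty,tz [-0.44 -1.95  0.04]
```

```bash
python3 -m handwheel '[{"tx":-0.005,"ty":-0.193,"tz":0,"twist":-0.65},{"tx":-0.005,"ty":-0.193,"tz":0,"twist":-0.65},{"tx":-0.005,"ty":-0.193,"tz":0,"twist":-0.65},{"tx":-0.005,"ty":-0.193,"tz":0,"twist":-0.65},{"tx":-0.005,"ty":-0.193,"tz":0,"twist":-0.65},{"tx":-0.005,"ty":-0.193,"tz":0,"twist":-0.65},{"tx":-0.005,"ty":-0.193,"tz":0,"twist":-0.65},{"tx":-0.005,"ty":-0.193,"tz":0,"twist":-0.65},{"tx":-0.005,"ty":-0.193,"tz":0,"twist":-0.65},{"tx":-0.005,"ty":-0.193,"tz":0,"twist":-0.65}]' -1 40
python3 -m handwheel '[{"tx":0,"ty":0,"tz":0,"twist":0},{"tx":0,"ty":0,"tz":0,"twist":0},{"tx":0,"ty":0,"tz":0,"twist":0},{"tx":0,"ty":0,"tz":0,"twist":0},{"tx":0,"ty":0,"tz":0,"twist":0},{"tx":0,"ty":0,"tz":0,"twist":0},{"tx":0,"ty":0,"tz":0,"twist":0},{"tx":0,"ty":0,"tz":0,"twist":0},{"tx":0,"ty":0,"tz":0,"twist":0},{"tx":0,"ty":0,"tz":0,"twist":0}]'
python3 go.py .5093 .0288 .123
python3 - <<'E'
from h import *
t=save("top","top2")[110:290,110:290];s=save("side","side2")[130:265,165:300]
cv2.imwrite("pics/crop2.png",np.hstack([cv2.resize(t,(400,400),interpolation=2),cv2.resize(s,(400,400),interpolation=2)]))
E
```

```text
clock: 5.95
tcp_pos: [0.5081, 0.03, 0.1239]
ee_rot: [180.0, -0.1, -134.6]
ft_force: [-6.6, -4.2, 9.1]
opening: 0.0145
gripper_force: 39.2
clock: 6.78
tcp_pos: [0.508, 0.0301, 0.1238]
ee_rot: [180.0, -0.1, -134.7]
ft_force: [-5.7, -3.8, 9.5]
opening: 0.0149
gripper_force: 39.2
clock 6.7833 tcp [0.508  0.0301 0.1238] rot [ 1.7996e+02 -6.0000e-02 -1.3473e+02] units tx,ty,tz [ 0.   -0.09  0.04]
```

View pics/crop2.png

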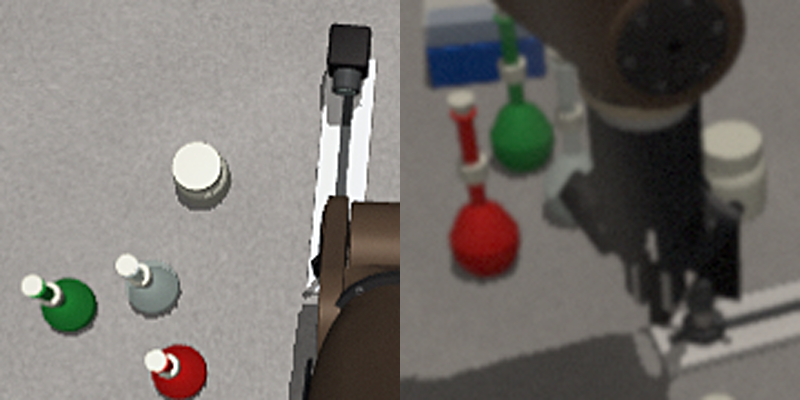

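The flask is undisturbed and the mirror is turned and held. I'll check the angle against the three held knob positions and the rail edges.

```bash
python3 - <<'E'
from h import *
from scipy.optimize import least_squares
np.set_printoptions(precision=4,suppress=True)
im=cv2.imread("pics/top0.png")
L=[];R=[]
for r in range(152,212,3):
    c=np.where(im[r,240:290].min(1)>185)[0]+240
    if len(c): L.append(atz("top",(c.min()-.5,r),.012));R.append(atz("top",(c.max()+.5,r),.012))
yaws=[]
for E in(L,R):
    E=np.array(E);f=least_squares(lambda p:p[0]*E[:,0]+p[1]-E[:,1],[0,0],loss="soft_l1",f_scale=.001).x
    print("edge yaw",np.degrees(np.arctan(f[0])),"y at .5695",f[0]*.5695+f[1])
P=np.array([[.484,.1008],[.4881,.0626],[.508,.0301]])
ax=least_squares(lambda a:np.r_[np.hypot(*(P-a).T)-.085,(a-[.5695,.0888])*.3],[.57,.09]).x;print("axis",ax)
for A in(ax,np.array([.5695,.0888])):
    k=np.degrees(np.arctan2(*(A-P)[:,::-1].T));print("normals",k)
    w=np.array([.544,.296])-A;print("collar world ang",np.degrees(np.arctan2(w[1],w[0])),"range",np.hypot(*w))
    for y in(-6.6,-5.5,-7.5):
        print(y,"needed normal",(np.degrees(np.arctan2(w[1],w[0]))+y)/2)
E
```

```text
edge yaw -7.06259766709694 y at .5695 0.12045164931966815
edge yaw -6.465040254548913 y at .5695 0.061063473395212745
axis [0.5685 0.0898]
normals [-7.4415 18.6646 44.5957]
collar world ang 96.77739120912898 range 0.2076894565741348
-6.6 needed normal 45.08869560456449
-5.5 needed normal 45.63869560456449
-7.5 needed normal 44.63869560456449
normals [-7.9893 17.8417 43.6656]
collar world ang 97.01608267085285 range 0.20876323910114059
-6.6 needed normal 45.20804133542643
-5.5 needed normal 45.75804133542643
-7.5 needed normal 44.75804133542643
```

The rail edges give a yaw of −6.8°, so the mirror is about 0.5–1° short, against a tolerance of about 3.4°. I'll make a small nudge, hold, then hand in.

```bash
python3 -m handwheel '[{"tx":0,"ty":-0.03,"tz":0,"twist":-0.1},{"tx":0,"ty":-0.03,"tz":0,"twist":-0.1},{"tx":0,"ty":0,"tz":0,"twist":0},{"tx":0,"ty":0,"tz":0,"twist":0},{"tx":0,"ty":0,"tz":0,"twist":0},{"tx":0,"ty":0,"tz":0,"twist":0},{"tx":0,"ty":0,"tz":0,"twist":0},{"tx":0,"ty":0,"tz":0,"twist":0},{"tx":0,"ty":0,"tz":0,"twist":0},{"tx":0,"ty":0,"tz":0,"twist":0}]'
python3 -c "
from rig import workorder
print(workorder.job_done())"
```

```text
clock: 7.72
tcp_pos: [0.5088, 0.0293, 0.1238]
ee_rot: [180.0, -0.1, -133.9]
ft_force: [-6.4, -4.5, 9.3]
opening: 0.0145
gripper_force: 39.2
the job is handed in; nothing more can be done
None
```

I swivelled the mirror about 52° by its knob toward the clear flask's collar and handed the job in at 7.7 s, still gripping the knob at 39 N; I estimate the aim is within about 1° (tolerance about 3.4°), but the hand-in gave no verdict.

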